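# Three turns on the comb-joint jig

### The job

Move the board in the comb-joint jig on for its next saw cut: by the red knob, wind the jig's crank exactly three full turns clockwise (seen from above) from where it now stands, so that it ends where it began, then let go of it. Leave everything else on the bench where it is.

Things in the scene. Friction and masses are not known exactly. Their poses are not given: they have to be found in the camera images.
- crank_axis (a point): A point on the crank's upright axis, at the height of the crank arm (118 mm above the table). The crank sits on top of the blue gearbox (70 x 70 mm, top 90 mm above the table) at one end of the plywood comb-joint jig. The axis stays where it is; the jig is fixed to the table (base board 130 x 390 x 20 mm). The point's x and y axes are the jig's: the jig runs from the gearbox 340 mm along -y, with nothing on it higher than 126 mm but the crank.
- knob_grip (a point): Middle of the crank's red upright knob, a plain cylinder 26 mm in diameter and 60 mm tall, from 125 to 185 mm above the table; this point is 155 mm above the table. The knob stands on the end of the aluminium crank arm (22 mm wide, its top 123 mm above the table), 65 mm from the crank's axis, and spins freely on its own pin, so it can be held without turning the wrist as the crank goes round. Nothing else reaches the knob's height within the jig.
- crank (a joint): Angle of the crank in rad, growing clockwise seen from above. It starts anywhere from -2.5 to 2.5 and has no stop within five turns clockwise. About 2 N at the knob turns it, and it stays where it is left. At 0 the arm points along the jig's +x.
- carriage (a joint): Travel of the jig's carriage along its two steel rods, in m, growing away from the crank (the jig's -y). The crank drives it by a screw: one full clockwise turn moves it 0.010 m away from the crank. It starts between -0.004 and 0.004, wherever the crank's start puts it.
- carriage_top (a point): A point on the top edge of the upright, partly slotted plywood board clamped on the carriage, 122 mm above the table; it travels with the carriage.
- toy_house: A bystander: plywood toy house, 80 x 100 mm, 115 mm tall; origin at the centre of its underside.
- glue_bottle: A bystander: white glue bottle with an orange cap, 56 mm across, 140 mm tall; origin at the centre of its underside.
- wood_ring: A bystander: flat plywood ring, 100 mm across, 12 mm thick; origin at the centre of its underside.
- hammer: A bystander: hammer lying flat, handle towards its -x; origin under its middle.
- pencil_cup: A bystander: green open cup, 76 mm across, 100 mm tall; origin at the centre of its underside.
- sanding_block: A bystander: cork sanding block, 70 x 110 x 35 mm, on the table beyond the jig; origin at the centre of its underside.
- cut_board: A bystander: flat plywood board with comb teeth at one end, 160 x 100 x 12 mm, on the table beyond the jig; origin on its underside, 70 mm from its plain end.

How it is judged (in metres and radians):
At the end, for the whole second after the job is handed in: The crank has been wound three full turns clockwise from its start, within a tenth of a turn, so the carriage stands 29 to 31 mm further from the crank than at the start; the crank is still and nothing is held (distance of carriage_top from where it was at the start of the episode between 0.029 and 0.031 m and value of joint carriage above 0.02 m and velocity of joint crank between -0.05 and 0.05 rad/s and contact force between the fingers and anything else below 0.2 N); the robot touches nothing.
It fails at once if a bystander was shifted by more than 30 mm (distance of any of toy_house, glue_bottle, wood_ring, hammer, pencil_cup, sanding_block, cut_board from where it was at the start of the episode above 0.03 m).
It also fails if it takes over 59 s, if anything falls off the work surface, if the arm or the gripper's body presses on something with over 40 N, if the wrist force passes 120 N, or if a joint passes its speed limit or range.

### The arm

A 6-joint arm with a two-finger parallel gripper is mounted at the origin on the work surface. World frame = base frame: x ahead of the robot, y to its left, z up, the work surface at z = 0. Lengths are in mm, angles in rad, forces in N, time in s.
With the tool pointing down it reaches from about 275 to 850 mm from the base axis. Payload 5.2 kg.
Tool frame: the origin (TCP) lies on the centre line of the jaws, within the pads' length; the fingertips stand 14 mm ahead of it and the grasp point (between the pads) lies 5 mm behind it (robot.nose_length is the distance from the TCP to the fingertips, in mm); z points along the fingers, x is the direction in which the jaws open and shut, and the axes are right-handed (so a half turn about z gives the same grasp; the last joint's range is limited). The gripper opens to 85 mm and grips with 20 to 120 N. Pads are 22 mm wide; open, the fingers measure 114 mm over their backs; the gripper's body (76 mm by 85 mm) begins 54 mm behind the grasp point. The pads swing forward as they close: fully open they stand 13 mm farther back than shut.
Start: joints at [-1.547, 0.259, 1.535, -0, 1.348, -0.203], TCP at [123.694, -535.915, 245.31] pointing down, gripper open.
Joint ranges: [-3.14, 3.14], [-0.91, 2.08], [0.19, 2.58], [-1.22, 4.36], [0.22, 2.71], [-3.12, 3.12]. Speed limits (rad/s): [2.57, 2.57, 3.14, 3.14, 3.14, 3.14].

### API

Orientations are given as a unit quaternion [w, x, y, z].
In Python, from cell import robot gives the robot as it stands.
- The arm moves only by the tool send_rows, never from a script. Its argument "targets" is a list of rows, each an object with "dp": the shift along the tool's x, y, z in m, a list of three; "dr": the turn, a rotation vector about the tool's x, y, z in rad, a list of three. A call has 1 to 12 rows; each row is the pose to reach, as a shift and turn from the pose commanded when the call began, along the tool's axes at that moment; what a row does not reach only later rows make up. A row lasts 1/10 s, in which the tool goes at most 50 mm and 8.59 degrees, less where a joint would pass 70% of its speed; a pose out of reach is approached as far as the arm can. A call with a gripper value outside its range is refused whole. "hand" is the finger opening in m, from 0 to 0.0854, set as the call begins (left out, the last holds). The fingers move at their own pace and stop on an object; "squeeze" is the grip in N (left out, the last holds). Time passes only in rows, so rows that repeat a pose let the fingers close. It gives the time, the measured TCP pose, the force and the opening at its end, in the units of the state.
- robot.sense(): the state, without advancing time (a new reading comes with each control period).
- robot.camera(name): name is "side" or "top" or "wrist"; returns the picture (420x560x3 uint8, red, green, blue); there is no depth.
- robot.camera_info(name): a dict with "K" (3x3 intrinsics, pixels), "k1" (the pictures are not rectified: a ray, as slopes to the right and down, at radius r is drawn at 1 + k1 r^2 times it, then the intrinsics apply), "R" (3x3) and "t" (3): a world point X has camera coordinates R X + t. Camera axes: x right, y down, z forward; pixel columns grow to the right and rows downward; lengths in mm; the calibration is good to about 2 mm. A picture is of the moment at which its call begins: read the wrist's pose just before it. camera_info takes no time and is no camera call; for the wrist camera it gives the pose at the moment of the call.
- robot.sign_off(): hands the job in, once; it reports no verdict.
The state is a dict: "time_s": time; "joints": joint angles; "qd": joint speeds; "effort": joint torques, N m; "tool_pos": TCP position; "tcp_rot": TCP orientation; "force": force on the tool from outside, world axes, zero at the start; "torque": the same for the moment, N m; "finger_gap": opening from 0.0 (shut) to 1.0 (fully open).
Only numpy, scipy, OpenCV 4.12 (cv2) and the standard library are available. Lean on these libraries where they do the work, as an engineer would, in place of code of your own. Each camera call takes 0.05 s, during which the arm holds its last target.

## Working session

There is one attempt and no reset: what is moved stays moved. The work goes in short steps, Python scripts to look and compute and a tool call to move; the robot and the scene stay as the last step left them, time stands still between calls to the robot, and variables do not carry over. Pictures are saved under pics/ and viewed, and the job is handed in when it is done.

Besides the shell and the picture viewer there is one more tool, called as name([rows], argument=value, ...), one row to a line, values as JSON. send_rows: Moves the arm, as the interface text tells. Its arguments: {"type":"object","properties":{"targets":{"type":"array","items":{"type":"object","properties":{"dp":{"type":"array","items":{"type":"number"}},"dr":{"type":"array","items":{"type":"number"}}}}},"hand":{"type":"number"},"squeeze":{"type":"number"}},"required":["targets"]}

```bash
ls; mkdir -p pics; python3 - <<'E'
from cell import robot
import cv2
print(robot.sense())
for n in ("top","side"):
    im=robot.camera(n); cv2.imwrite(f"pics/{n}0.png",im[:,:,::-1]); print(n,robot.camera_info(n))
E
```

```text
pics
{'time_s': 0.0, 'joints': array([-1.54680041e+00,  2.59357288e-01,  1.53612303e+00, -1.53957525e-05,
        1.34801336e+00, -2.02757909e-01]), 'qd': array([-0.00031215,  0.00075652,  0.00166453, -0.00134849, -0.00111707,
        0.00105614]), 'effort': array([-4.50864059e-05, -4.46023071e+01, -2.90566492e+01, -2.94951697e-04,
        1.14265326e-02, -2.52608720e-05]), 'tool_pos': array([ 123.67606087, -535.37422208,  244.45096593]), 'tcp_rot': array([-7.24610263e-04,  7.82565608e-01, -6.22567398e-01, -6.15194873e-04]), 'force': array([-0.35082544,  0.5994476 ,  0.81222781]), 'torque': array([ 0.02147995,  0.01402411, -0.02613267]), 'finger_gap': 1.0038997728878083}
top {'K': array([[492.76015046,   0.        , 278.59485386],
       [  0.        , 492.76015046, 208.02290818],
       [  0.        ,   0.        ,   1.        ]]), 'k1': -0.004496514268198064, 'R': array([[-0.02071834, -0.99976109,  0.00696551],
       [-0.98089908,  0.01897868, -0.19358924],
       [ 0.1934108 , -0.01084331, -0.98105794]]), 't': array([ -18.89910713,  568.57814111, 1316.88312481])}
side {'K': array([[541.12961856,   0.        , 279.71866572],
       [  0.        , 541.12961856, 212.48565514],
       [  0.        ,   0.        ,   1.        ]]), 'k1': -0.034226970820708656, 'R': array([[-0.99216209, -0.12438037,  0.0119965 ],
       [-0.07771886,  0.53906061, -0.83867362],
       [ 0.0978477 , -0.83303252, -0.5445022 ]]), 't': array([ 566.93081966,  149.64233981, 1430.73331694])}
```

View pics/top0.png

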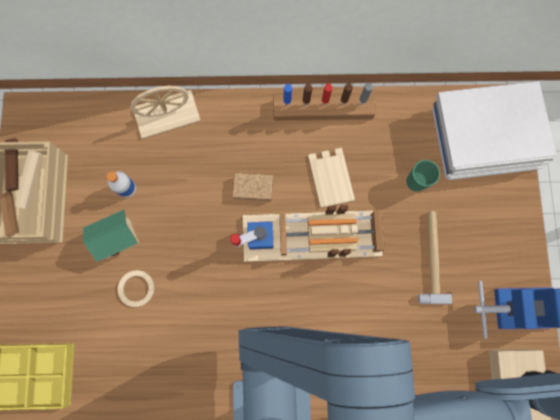

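View pics/side0.png

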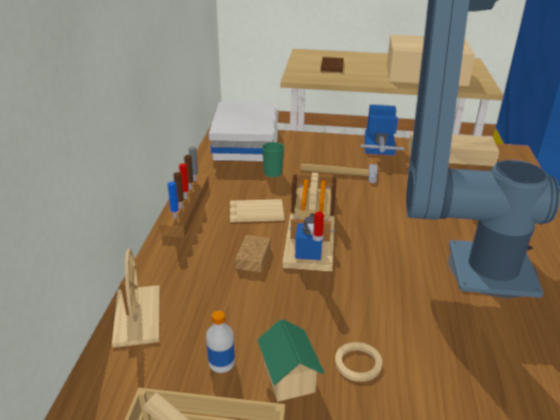

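The top view shows the blue gearbox at about (261,235), the red knob at (236,239) and the jig running right to (380,235). In the side view the knob is at (318,224). I'll zoom in on both.

```bash
python3 - <<'E'
import cv2,numpy as np
a=cv2.imread('pics/top0.png')[195:275,220:395]; cv2.imwrite('pics/z1.png',cv2.resize(a,None,fx=4.5,fy=4.5,interpolation=cv2.INTER_CUBIC))
b=cv2.imread('pics/side0.png')[165:275,270:350]; cv2.imwrite('pics/z2.png',cv2.resize(b,None,fx=5,fy=5,interpolation=cv2.INTER_CUBIC))
for n in('top0','side0'):
    im=cv2.imread(f'pics/{n}.png').astype(int)
    m=(im[:,:,2]>140)&(im[:,:,1]<60)&(im[:,:,0]<60)
    k,l,s,c=cv2.connectedComponentsWithStats(m.astype(np.uint8))
    for i in range(1,k):
        if s[i,4]>8: print(n,s[i],c[i])
E
```

```text
top0 [325  88   6   4  13] [327.30769231  90.        ]
top0 [232 240   8   4  18] [236.22222222 242.16666667]
side0 [180 164   7  28 118] [183.55084746 175.61864407]
side0 [314 211  10  25 200] [318.4  223.47]
```

View pics/z1.png

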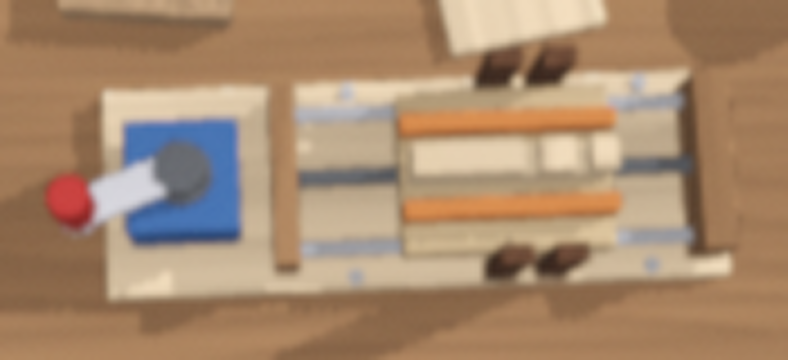

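View pics/z2.png

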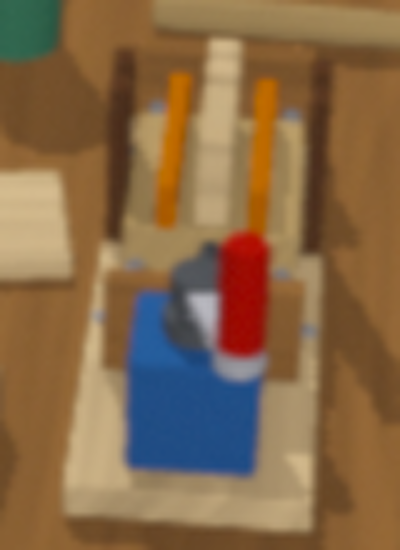

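```bash
cat > h.py <<'E'
import numpy as np, cv2
from scipy.optimize import least_squares
from cell import robot
def proj(info,X):
    X=np.atleast_2d(X); C=X@np.array(info['R']).T+info['t']
    s=C[:,:2]/C[:,2:]; r2=(s**2).sum(1,keepdims=True); s=s*(1+info['k1']*r2)
    K=info['K']; return s@np.diag([K[0,0],K[1,1]])+[K[0,2],K[1,2]]
E
python3 - <<'E'
from h import *
T=robot.camera_info('top');S=robot.camera_info('side')
zt=lambda u,v:(220+(u-2)/4.5,195+(v-2)/4.5); zs=lambda u,v:(270+(u-2)/5,165+(v-2)/5)
tp=[((65,50,20),zt(103,92)),((-65,50,20),zt(108,299)),((-65,-340,20),zt(731,272)),
 ((35,35,90),zt(124,123)),((35,-35,90),zt(237,120)),((-35,-35,90),zt(240,238))]
sp=[((65,50,20),zs(68,488)),((-65,50,20),zs(311,503)),((35,35,2+18),zs(127,469)),((-35,35,20),zs(255,473)),((35,-35,90),zs(136,292))]
def tf(p,P):
    P=np.array(P,float);c,s=np.cos(p[2]),np.sin(p[2]);o=P.copy();o[:,0]=c*P[:,0]-s*P[:,1]+p[0];o[:,1]=s*P[:,0]+c*P[:,1]+p[1];return o
def knob(p,z): return tf(p,[(65*np.cos(p[3]),-65*np.sin(p[3]),z)])
def f(p):
    r=[proj(T,tf(p,[a for a,_ in tp]))-[b for _,b in tp], proj(S,tf(p,[a for a,_ in sp]))-[b for _,b in sp],
     proj(T,knob(p,185))-[zt(69,198)], proj(S,knob(p,155))-[(318.4,223.5)]]
    return np.vstack(r).ravel()
for a in(0,2,-2):
    o=least_squares(f,[550,0,0,a],loss='soft_l1',x_scale=[10,10,.1,.1])
    print(o.cost,o.x,knob(o.x,155)); 
print(f(o.x).reshape(-1,2).round(1))
p=o.x
print('hub top',[ (z,proj(T,tf(p,[(0,0,z)])).round(1).tolist()) for z in(123,135,150)],zt(183,170))
# free knob
g=lambda q:np.r_[(proj(T,[(q[0],q[1],185)])-[zt(69,198)]).ravel(),(proj(S,[(q[0],q[1],155)])-[(318.4,223.5)]).ravel()]
o2=least_squares(g,[500,0]);print('knob free',o2.x,o2.fun, np.hypot(*(o2.x-p[:2])))
E
```

```text
3.89237762817236 [ 4.91277059e+02  2.14325476e+01  2.31006805e-02 -1.92458610e+00] [[467.35504712  81.87042774 155.        ]]
77.671003386417 [4.91474075e+02 2.23480482e+01 2.28686616e-02 2.00513875e+00] [[465.47664116 -37.22655584 155.        ]]
3.892377628173015 [ 4.91277059e+02  2.14325479e+01  2.31006775e-02 -1.92458614e+00] [[467.35504544  81.87042708 155.        ]]
[[-0.1  0.6]
 [ 0.2  0.3]
 [ 0.5  0.3]
 [-0.5 -0.2]
 [ 0.3 -0.6]
 [ 0.7 -1.1]
 [-0.7 -0.3]
 [ 0.6  0.3]
 [-0.6  0.8]
 [ 0.4  1.9]
 [ 0.4 -0.6]
 [-0.2 -0. ]
 [ 0.1  0.2]]
hub top [(123, [[259.6, 232.2]]), (135, [[259.5, 231.5]]), (150, [[259.3, 230.6]])] (260.22222222222223, 232.33333333333334)
knob free [467.50516517  81.28974578] [ 0.0343203  -0.06917622  0.06197086  0.07042445] 64.40486861834812
```

```bash
python3 - <<'E'
from h import *
from scipy.spatial.transform import Rotation as Ro
s=robot.sense();q=s['tcp_rot'];R=Ro.from_quat(q[[1,2,3,0]]).as_matrix();print(R.round(4))
print(R.T@(np.array([467.4,81.9,245])-[123.694,-535.915,245.31]), 'yaw',np.arctan2(R[1,0],R[0,0])+np.pi/2)
i=robot.camera_info('wrist');Rc=np.array(i['R']);c=-Rc.T@i['t'];print('cam',c-s['tool_pos'],Rc.round(3),i['K'][0,0])
E
```

```text
[[ 2.249e-01 -9.744e-01 -0.000e+00]
 [-9.744e-01 -2.249e-01  1.700e-03]
 [-1.600e-03 -4.000e-04 -1.000e+00]]
[-524.6838689  -473.85051693    1.34539135] yaw 0.22684707217701972
cam [ 66.30069042  15.12956114 128.21213657] [[ 0.225 -0.974 -0.002]
 [-0.938 -0.217  0.271]
 [-0.264 -0.059 -0.963]] 341.635008190446
```

send_rows([
  {"dp":[-0.015,-0.0135,0],"dr":[0,0,0.03]},
  {"dp":[-0.045,-0.041,0],"dr":[0,0,0.06]},
  {"dp":[-0.075,-0.068,0],"dr":[0,0,0.09]},
  {"dp":[-0.105,-0.095,0],"dr":[0,0,0.12]},
  {"dp":[-0.135,-0.122,0],"dr":[0,0,0.15]},
  {"dp":[-0.165,-0.149,0],"dr":[0,0,0.18]},
  {"dp":[-0.195,-0.176,0],"dr":[0,0,0.2]},
  {"dp":[-0.225,-0.203,0],"dr":[0,0,0.21]},
  {"dp":[-0.255,-0.23,0],"dr":[0,0,0.22]},
  {"dp":[-0.285,-0.257,0],"dr":[0,0,0.2268]},
  {"dp":[-0.31,-0.28,0],"dr":[0,0,0.2268]},
  {"dp":[-0.325,-0.2935,0],"dr":[0,0,0.2268]},
], hand=0.06)

```text
time_s: 1.3
tool_pos: [337.0, -150.8, 245.1]
tcp_rot: [-0.0, 0.708, -0.706, -0.0]
force: [0.2, 0.0, -0.6]
finger_gap: 0.703
```

send_rows([
  {"dp":[-0.02,-0.011,0],"dr":[0,0,0]},
  {"dp":[-0.05,-0.028,0],"dr":[0,0,0]},
  {"dp":[-0.085,-0.047,0],"dr":[0,0,0]},
  {"dp":[-0.12,-0.067,0],"dr":[0,0,0]},
  {"dp":[-0.155,-0.086,0],"dr":[0,0,0]},
  {"dp":[-0.19,-0.106,0],"dr":[0,0,0]},
  {"dp":[-0.215,-0.12,0],"dr":[0,0,0]},
  {"dp":[-0.23,-0.128,0],"dr":[0,0,0]},
  {"dp":[-0.235,-0.131,0],"dr":[0,0,0]},
  {"dp":[-0.235,-0.131,0],"dr":[0,0,0]},
])

```text
time_s: 2.3
tool_pos: [467.5, 82.1, 244.9]
tcp_rot: [0.0, 0.708, -0.707, -0.0]
force: [-0.5, 0.1, 0.1]
finger_gap: 0.705
```

```bash
python3 - <<'E'
from h import *
from scipy.spatial.transform import Rotation as Ro
s=robot.sense();q=s['tcp_rot'];R=Ro.from_quat(q[[1,2,3,0]]).as_matrix();print(s['tool_pos'],s['finger_gap'],R.round(4))
i=robot.camera_info('wrist');im=robot.camera('wrist')[:,:,::-1];cv2.imwrite('pics/w1.png',im)
import pickle;pickle.dump(i,open('w1.pkl','wb'))
print(proj(i,[(467.4,81.9,185),(467.4,81.9,155),(491.3,21.4,123)]).round(1))
E
```

```text
[467.46014209  82.07535082 244.88982767] 0.7047525727136447 [[ 1.4e-03 -1.0e+00 -1.0e-03]
 [-1.0e+00 -1.4e-03 -2.0e-04]
 [ 2.0e-04  1.0e-03 -1.0e+00]]
[[279.8 236. ]
 [279.8 220.7]
 [361.3 177.2]]
```

View pics/w1.png

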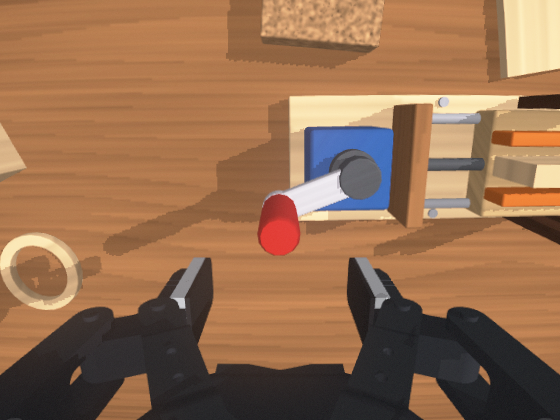

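Wrist view: the knob's top disc is at (279,235), against a predicted (279.8,236). The hub cap is at (361,177), and the arm runs between them. I'll refine the axis using this closer view.

```bash
python3 - <<'E'
import cv2
a=cv2.imread('pics/w1.png')[85:265,250:410]; cv2.imwrite('pics/z3.png',cv2.resize(a,None,fx=3.3,fy=3.3,interpolation=cv2.INTER_CUBIC))
E
```

```text
(no output)
```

View pics/z3.png

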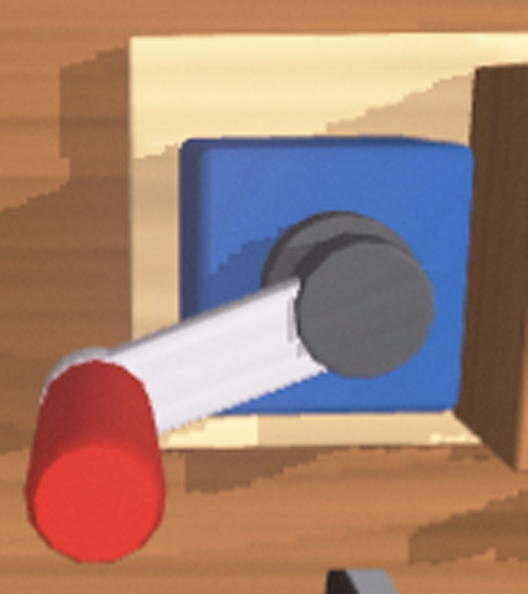

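```bash
python3 - <<'E'
from h import *
import pickle
W=pickle.load(open('w1.pkl','rb'))
z=lambda u,v:(250+(u-1.2)/3.3,85+(v-1.2)/3.3)
def tf(p,P):
    P=np.array(P,float);c,s=np.cos(p[2]),np.sin(p[2]);o=P.copy();o[:,0]=c*P[:,0]-s*P[:,1]+p[0];o[:,1]=s*P[:,0]+c*P[:,1]+p[1];return o
pts=[((35,-35,90),z(471,148)),((-35,-35,90),z(458,411)),((65,50,20),z(130,37)),((35,35,90),z(205,150))]
f=lambda p:(proj(W,tf(p,[a for a,_ in pts]))-[b for _,b in pts]).ravel()
o=least_squares(f,[491,21,.02],loss='soft_l1',x_scale=[10,10,.1]);print(o.x,o.fun.round(1))
k=least_squares(lambda q:(proj(W,[(q[0],q[1],185)])-[z(95,494)]).ravel(),[467,82]);print('knob',k.x,np.hypot(*(k.x-o.x[:2])))
kb=least_squares(lambda q:(proj(W,[(q[0],q[1],125)])-[z(97,427)]).ravel(),[467,82]);print('knob base',kb.x)
for zz in(128,132,136,140): 
  c=least_squares(lambda q:(proj(W,[(q[0],q[1],zz)])-[z(364.5,307)]).ravel(),[467,82]);print('cap',zz,c.x,np.hypot(*(k.x-c.x)))
c=least_squares(lambda q:(proj(W,[(q[0],q[1],90)])-[z(335,282)]).ravel(),[467,82]);print('disc',c.x)
E
```

```text
[4.89721972e+02 2.26889725e+01 1.12836224e-02] [ 2.8 -0.2  0.5  2.8 -0.5 -0.1 -2.4 -0.5]
knob [468.45647592  82.69991537] 63.66737453150207
knob base [463.28494888  82.45293649]
cap 128 [491.83242085  23.47926605] 63.66726087490648
cap 132 [492.54778974  24.4359572 ] 63.04823727128047
cap 136 [493.26315863  25.39264836] 62.44593149233452
cap 140 [493.97852753  26.34933951] 61.860831857681156
disc [491.40897323  22.30826594]
```

send_rows([
  {"dp":[0,0,0.012],"dr":[0,0,0]},
  {"dp":[0,-0.0005,0.032],"dr":[0,0,0]},
  {"dp":[0,-0.0005,0.052],"dr":[0,0,0]},
  {"dp":[0,-0.0005,0.07],"dr":[0,0,0]},
  {"dp":[0,-0.0005,0.083],"dr":[0,0,0]},
  {"dp":[0,-0.0005,0.09],"dr":[0,0,0]},
  {"dp":[0,-0.0005,0.09],"dr":[0,0,0]},
])

```text
time_s: 3.05
tool_pos: [467.1, 81.1, 154.1]
tcp_rot: [-0.001, -0.707, 0.708, 0.001]
force: [-0.5, 0.3, -0.6]
finger_gap: 0.699
```

send_rows([
  {"dp":[0,0,0],"dr":[0,0,0]},
  {"dp":[0,0,0],"dr":[0,0,0]},
  {"dp":[0,0,0],"dr":[0,0,0]},
  {"dp":[0,0,0],"dr":[0,0,0]},
  {"dp":[0,0,0],"dr":[0,0,0]},
  {"dp":[0,0,0],"dr":[0,0,0]},
], hand=0.015, squeeze=40)

```text
time_s: 3.65
tool_pos: [468.6, 82.0, 156.2]
tcp_rot: [-0.001, 0.707, -0.707, 0.001]
force: [-0.9, 1.4, 5.5]
finger_gap: 0.295
```

```bash
python3 - <<'E'
from h import *
s=robot.sense();print(s['time_s'],s['tool_pos'],s['force'],s['finger_gap']*85.4)
cv2.imwrite('pics/w2.png',robot.camera('wrist')[:,:,::-1])
E
```

```text
3.65 [468.63154606  81.9915977  156.21977795] [-0.86145603  1.37069986  5.52330896] 25.175708364485633
```

View pics/w2.png

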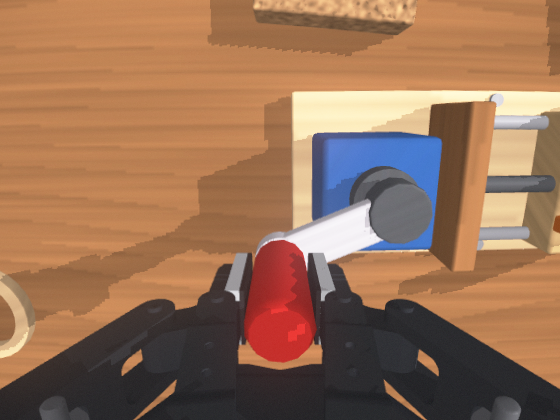

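Gripped: the pads bracket the red knob (250–315 px) at a 25 mm opening with low force. Next I'll work out the quarter-turn rows.

```bash
python3 - <<'E'
import numpy as np
v=np.array([-23.5,60.6]);v*=65/np.hypot(*v)
for q in range(4):
    def P(a): a=np.radians(a);return np.array([v[0]*np.cos(a)+v[1]*np.sin(a),-v[0]*np.sin(a)+v[1]*np.cos(a)])
    o=P(90*q);r=[]
    for k in range(1,13):
        d=P(90*q+7.5*k)-o; r.append('{"dp": [%.4f, %.4f, 0], "dr": [0, 0, 0]}'%(-d[1]/1e3,-d[0]/1e3))
    print(', '.join(r),'\n')
E
```

```text
{"dp": [-0.0025, -0.0081, 0], "dr": [0, 0, 0]}, {"dp": [-0.0040, -0.0165, 0], "dr": [0, 0, 0]}, {"dp": [-0.0044, -0.0250, 0], "dr": [0, 0, 0]}, {"dp": [-0.0036, -0.0334, 0], "dr": [0, 0, 0]}, {"dp": [-0.0018, -0.0417, 0], "dr": [0, 0, 0]}, {"dp": [0.0011, -0.0497, 0], "dr": [0, 0, 0]}, {"dp": [0.0051, -0.0573, 0], "dr": [0, 0, 0]}, {"dp": [0.0099, -0.0642, 0], "dr": [0, 0, 0]}, {"dp": [0.0157, -0.0705, 0], "dr": [0, 0, 0]}, {"dp": [0.0222, -0.0760, 0], "dr": [0, 0, 0]}, {"dp": [0.0294, -0.0805, 0], "dr": [0, 0, 0]}, {"dp": [0.0371, -0.0841, 0], "dr": [0, 0, 0]} 

{"dp": [0.0081, -0.0025, 0], "dr": [0, 0, 0]}, {"dp": [0.0165, -0.0040, 0], "dr": [0, 0, 0]}, {"dp": [0.0250, -0.0044, 0], "dr": [0, 0, 0]}, {"dp": [0.0334, -0.0036, 0], "dr": [0, 0, 0]}, {"dp": [0.0417, -0.0018, 0], "dr": [0, 0, 0]}, {"dp": [0.0497, 0.0011, 0], "dr": [0, 0, 0]}, {"dp": [0.0573, 0.0051, 0], "dr": [0, 0, 0]}, {"dp": [0.0642, 0.0099, 0], "dr": [0, 0, 0]}, {"dp": [0.0705, 0.0157, 0], "dr": [0, 0, 0]}, {"dp": [0.0760, 0.0222, 0], "dr": [0, 0, 0]}, {"dp": [0.0805, 0.0294, 0], "dr": [0, 0, 0]}, {"dp": [0.0841, 0.0
[... 457 characters left out ...]
0222, 0.0760, 0], "dr": [0, 0, 0]}, {"dp": [-0.0294, 0.0805, 0], "dr": [0, 0, 0]}, {"dp": [-0.0371, 0.0841, 0], "dr": [0, 0, 0]} 

{"dp": [-0.0081, 0.0025, 0], "dr": [0, 0, 0]}, {"dp": [-0.0165, 0.0040, 0], "dr": [0, 0, 0]}, {"dp": [-0.0250, 0.0044, 0], "dr": [0, 0, 0]}, {"dp": [-0.0334, 0.0036, 0], "dr": [0, 0, 0]}, {"dp": [-0.0417, 0.0018, 0], "dr": [0, 0, 0]}, {"dp": [-0.0497, -0.0011, 0], "dr": [0, 0, 0]}, {"dp": [-0.0573, -0.0051, 0], "dr": [0, 0, 0]}, {"dp": [-0.0642, -0.0099, 0], "dr": [0, 0, 0]}, {"dp": [-0.0705, -0.0157, 0], "dr": [0, 0, 0]}, {"dp": [-0.0760, -0.0222, 0], "dr": [0, 0, 0]}, {"dp": [-0.0805, -0.0294, 0], "dr": [0, 0, 0]}, {"dp": [-0.0841, -0.0371, 0], "dr": [0, 0, 0]}
```

send_rows([
  {"dp":[-0.0025,-0.0081,0],"dr":[0,0,0]},
  {"dp":[-0.004,-0.0165,0],"dr":[0,0,0]},
  {"dp":[-0.0044,-0.025,0],"dr":[0,0,0]},
  {"dp":[-0.0036,-0.0334,0],"dr":[0,0,0]},
  {"dp":[-0.0018,-0.0417,0],"dr":[0,0,0]},
  {"dp":[0.0011,-0.0497,0],"dr":[0,0,0]},
])

```text
time_s: 4.3
tool_pos: [518.8, 82.5, 156.3]
tcp_rot: [-0.002, 0.707, -0.707, -0.0]
force: [0.1, 5.4, 3.8]
finger_gap: 0.291
```

send_rows([
  {"dp":[0.004,-0.0076,0],"dr":[0,0,0]},
  {"dp":[0.0088,-0.0145,0],"dr":[0,0,0]},
  {"dp":[0.0146,-0.0208,0],"dr":[0,0,0]},
  {"dp":[0.0211,-0.0263,0],"dr":[0,0,0]},
  {"dp":[0.0283,-0.0308,0],"dr":[0,0,0]},
  {"dp":[0.036,-0.0344,0],"dr":[0,0,0]},
])

```text
time_s: 4.9
tool_pos: [555.0, 45.5, 156.4]
tcp_rot: [-0.003, 0.707, -0.707, 0.002]
force: [5.2, 4.0, 1.8]
finger_gap: 0.297
```

send_rows([
  {"dp":[0.0081,-0.0025,0],"dr":[0,0,0]},
  {"dp":[0.0165,-0.004,0],"dr":[0,0,0]},
  {"dp":[0.025,-0.0044,0],"dr":[0,0,0]},
  {"dp":[0.0334,-0.0036,0],"dr":[0,0,0]},
  {"dp":[0.0417,-0.0018,0],"dr":[0,0,0]},
  {"dp":[0.0497,0.0011,0],"dr":[0,0,0]},
  {"dp":[0.0573,0.0051,0],"dr":[0,0,0]},
  {"dp":[0.0642,0.0099,0],"dr":[0,0,0]},
  {"dp":[0.0705,0.0157,0],"dr":[0,0,0]},
  {"dp":[0.076,0.0222,0],"dr":[0,0,0]},
  {"dp":[0.0805,0.0294,0],"dr":[0,0,0]},
  {"dp":[0.0841,0.0371,0],"dr":[0,0,0]},
])

```text
time_s: 6.1
tool_pos: [514.7, -39.5, 156.1]
tcp_rot: [0.0, -0.707, 0.707, -0.0]
force: [0.8, 3.2, 8.7]
finger_gap: 0.293
```

```bash
python3 - <<'E'
from h import *
s=robot.sense();print(s['time_s'],s['tool_pos'],s['force'],s['finger_gap']*85.4)
cv2.imwrite('pics/w3.png',robot.camera('wrist')[:,:,::-1])
E
```

```text
6.1 [514.65443396 -39.53431761 156.1162442 ] [0.75460362 3.18265651 8.65235988] 25.02737043844674
```

View pics/w3.png

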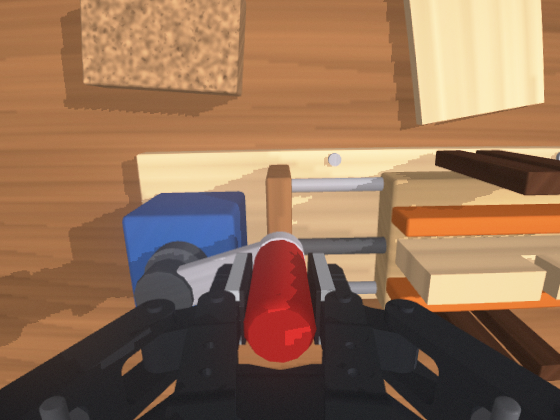

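The knob is still held in place at half a turn, between 250 and 315 px, and forces are under 10 N. I'll continue.

send_rows([
  {"dp":[0.0025,0.0081,0],"dr":[0,0,0]},
  {"dp":[0.004,0.0165,0],"dr":[0,0,0]},
  {"dp":[0.0044,0.025,0],"dr":[0,0,0]},
  {"dp":[0.0036,0.0334,0],"dr":[0,0,0]},
  {"dp":[0.0018,0.0417,0],"dr":[0,0,0]},
  {"dp":[-0.0011,0.0497,0],"dr":[0,0,0]},
  {"dp":[-0.0051,0.0573,0],"dr":[0,0,0]},
  {"dp":[-0.0099,0.0642,0],"dr":[0,0,0]},
  {"dp":[-0.0157,0.0705,0],"dr":[0,0,0]},
  {"dp":[-0.0222,0.076,0],"dr":[0,0,0]},
  {"dp":[-0.0294,0.0805,0],"dr":[0,0,0]},
  {"dp":[-0.0371,0.0841,0],"dr":[0,0,0]},
])

```text
time_s: 7.35
tool_pos: [433.8, -1.9, 156.3]
tcp_rot: [0.003, -0.707, 0.707, -0.003]
force: [12.7, 3.1, -2.1]
finger_gap: 0.294
```

send_rows([
  {"dp":[-0.0081,0.0025,0],"dr":[0,0,0]},
  {"dp":[-0.0165,0.004,0],"dr":[0,0,0]},
  {"dp":[-0.025,0.0044,0],"dr":[0,0,0]},
  {"dp":[-0.0334,0.0036,0],"dr":[0,0,0]},
  {"dp":[-0.0417,0.0018,0],"dr":[0,0,0]},
  {"dp":[-0.0497,-0.0011,0],"dr":[0,0,0]},
  {"dp":[-0.0573,-0.0051,0],"dr":[0,0,0]},
  {"dp":[-0.0642,-0.0099,0],"dr":[0,0,0]},
  {"dp":[-0.0705,-0.0157,0],"dr":[0,0,0]},
  {"dp":[-0.076,-0.0222,0],"dr":[0,0,0]},
  {"dp":[-0.0805,-0.0294,0],"dr":[0,0,0]},
  {"dp":[-0.0841,-0.0371,0],"dr":[0,0,0]},
])

```text
time_s: 8.55
tool_pos: [467.3, 81.5, 156.1]
tcp_rot: [0.001, 0.707, -0.707, -0.0]
force: [-1.4, -1.0, 11.8]
finger_gap: 0.296
```

```bash
python3 - <<'E'
from h import *
s=robot.sense();print(s['time_s'],s['tool_pos'],s['tcp_rot'],s['force'],s['finger_gap']*85.4)
cv2.imwrite('pics/w4.png',robot.camera('wrist')[:,:,::-1])
E
```

```text
8.55 [467.29554277  81.45499801 156.06056274] [ 7.35669204e-04  7.07241839e-01 -7.06971299e-01 -1.48116024e-04] [-1.36771577 -1.00319432 11.84721504] 25.291181079051253
```

View pics/w4.png

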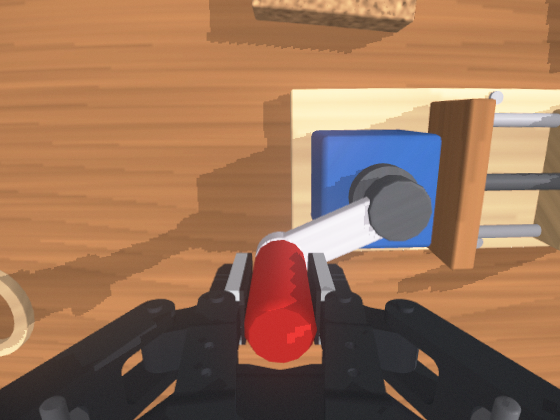

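One turn is done and the picture matches the start pose. Now turn two.

send_rows([
  {"dp":[-0.0025,-0.0081,0],"dr":[0,0,0]},
  {"dp":[-0.004,-0.0165,0],"dr":[0,0,0]},
  {"dp":[-0.0044,-0.025,0],"dr":[0,0,0]},
  {"dp":[-0.0036,-0.0334,0],"dr":[0,0,0]},
  {"dp":[-0.0018,-0.0417,0],"dr":[0,0,0]},
  {"dp":[0.0011,-0.0497,0],"dr":[0,0,0]},
  {"dp":[0.0051,-0.0573,0],"dr":[0,0,0]},
  {"dp":[0.0099,-0.0642,0],"dr":[0,0,0]},
  {"dp":[0.0157,-0.0705,0],"dr":[0,0,0]},
  {"dp":[0.0222,-0.076,0],"dr":[0,0,0]},
  {"dp":[0.0294,-0.0805,0],"dr":[0,0,0]},
  {"dp":[0.0371,-0.0841,0],"dr":[0,0,0]},
])

```text
time_s: 9.8
tool_pos: [554.8, 45.8, 156.4]
tcp_rot: [-0.003, 0.707, -0.707, 0.001]
force: [9.1, 5.4, 3.7]
finger_gap: 0.292
```

send_rows([
  {"dp":[0.0081,-0.0025,0],"dr":[0,0,0]},
  {"dp":[0.0165,-0.004,0],"dr":[0,0,0]},
  {"dp":[0.025,-0.0044,0],"dr":[0,0,0]},
  {"dp":[0.0334,-0.0036,0],"dr":[0,0,0]},
  {"dp":[0.0417,-0.0018,0],"dr":[0,0,0]},
  {"dp":[0.0497,0.0011,0],"dr":[0,0,0]},
  {"dp":[0.0573,0.0051,0],"dr":[0,0,0]},
  {"dp":[0.0642,0.0099,0],"dr":[0,0,0]},
  {"dp":[0.0705,0.0157,0],"dr":[0,0,0]},
  {"dp":[0.076,0.0222,0],"dr":[0,0,0]},
  {"dp":[0.0805,0.0294,0],"dr":[0,0,0]},
  {"dp":[0.0841,0.0371,0],"dr":[0,0,0]},
])

```text
time_s: 11.0
tool_pos: [514.6, -39.5, 156.1]
tcp_rot: [0.0, -0.707, 0.707, -0.0]
force: [1.0, 3.8, 8.4]
finger_gap: 0.291
```

send_rows([
  {"dp":[0.0025,0.0081,0],"dr":[0,0,0]},
  {"dp":[0.004,0.0165,0],"dr":[0,0,0]},
  {"dp":[0.0044,0.025,0],"dr":[0,0,0]},
  {"dp":[0.0036,0.0334,0],"dr":[0,0,0]},
  {"dp":[0.0018,0.0417,0],"dr":[0,0,0]},
  {"dp":[-0.0011,0.0497,0],"dr":[0,0,0]},
  {"dp":[-0.0051,0.0573,0],"dr":[0,0,0]},
  {"dp":[-0.0099,0.0642,0],"dr":[0,0,0]},
  {"dp":[-0.0157,0.0705,0],"dr":[0,0,0]},
  {"dp":[-0.0222,0.076,0],"dr":[0,0,0]},
  {"dp":[-0.0294,0.0805,0],"dr":[0,0,0]},
  {"dp":[-0.0371,0.0841,0],"dr":[0,0,0]},
])

```text
time_s: 12.2
tool_pos: [433.7, -1.9, 156.3]
tcp_rot: [0.003, -0.707, 0.707, -0.002]
force: [13.7, 2.6, -1.9]
finger_gap: 0.294
```

send_rows([
  {"dp":[-0.0081,0.0025,0],"dr":[0,0,0]},
  {"dp":[-0.0165,0.004,0],"dr":[0,0,0]},
  {"dp":[-0.025,0.0044,0],"dr":[0,0,0]},
  {"dp":[-0.0334,0.0036,0],"dr":[0,0,0]},
  {"dp":[-0.0417,0.0018,0],"dr":[0,0,0]},
  {"dp":[-0.0497,-0.0011,0],"dr":[0,0,0]},
  {"dp":[-0.0573,-0.0051,0],"dr":[0,0,0]},
  {"dp":[-0.0642,-0.0099,0],"dr":[0,0,0]},
  {"dp":[-0.0705,-0.0157,0],"dr":[0,0,0]},
  {"dp":[-0.076,-0.0222,0],"dr":[0,0,0]},
  {"dp":[-0.0805,-0.0294,0],"dr":[0,0,0]},
  {"dp":[-0.0841,-0.0371,0],"dr":[0,0,0]},
])

```text
time_s: 13.4
tool_pos: [467.3, 81.5, 156.1]
tcp_rot: [0.001, 0.707, -0.707, -0.0]
force: [-2.1, -0.8, 11.8]
finger_gap: 0.296
```

```bash
python3 - <<'E'
from h import *
s=robot.sense();print(s['time_s'],s['tool_pos'],s['tcp_rot'],s['force'],s['finger_gap']*85.4)
cv2.imwrite('pics/w5.png',robot.camera('wrist')[:,:,::-1])
E
```

```text
13.4 [467.26692973  81.45016887 156.05738745] [ 7.51659229e-04  7.07221381e-01 -7.06991742e-01 -1.72009275e-04] [-2.08798074 -0.76853562 11.76950487] 25.270420036213086
```

View pics/w5.png

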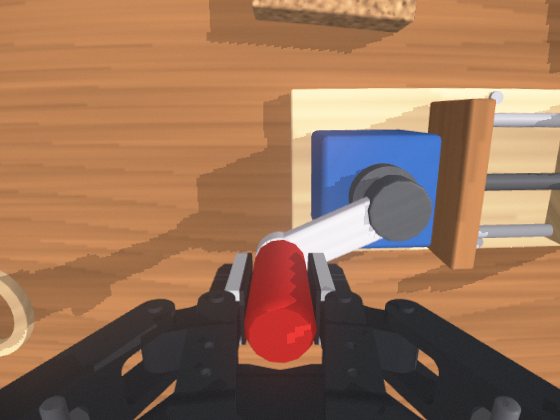

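Two turns are done and the picture again matches the start. Now turn three.

send_rows([
  {"dp":[-0.0025,-0.0081,0],"dr":[0,0,0]},
  {"dp":[-0.004,-0.0165,0],"dr":[0,0,0]},
  {"dp":[-0.0044,-0.025,0],"dr":[0,0,0]},
  {"dp":[-0.0036,-0.0334,0],"dr":[0,0,0]},
  {"dp":[-0.0018,-0.0417,0],"dr":[0,0,0]},
  {"dp":[0.0011,-0.0497,0],"dr":[0,0,0]},
  {"dp":[0.0051,-0.0573,0],"dr":[0,0,0]},
  {"dp":[0.0099,-0.0642,0],"dr":[0,0,0]},
  {"dp":[0.0157,-0.0705,0],"dr":[0,0,0]},
  {"dp":[0.0222,-0.076,0],"dr":[0,0,0]},
  {"dp":[0.0294,-0.0805,0],"dr":[0,0,0]},
  {"dp":[0.0371,-0.0841,0],"dr":[0,0,0]},
])

```text
time_s: 14.65
tool_pos: [554.7, 45.8, 156.4]
tcp_rot: [-0.003, 0.707, -0.707, 0.001]
force: [9.4, 6.1, 2.7]
finger_gap: 0.29
```

send_rows([
  {"dp":[0.0081,-0.0025,0],"dr":[0,0,0]},
  {"dp":[0.0165,-0.004,0],"dr":[0,0,0]},
  {"dp":[0.025,-0.0044,0],"dr":[0,0,0]},
  {"dp":[0.0334,-0.0036,0],"dr":[0,0,0]},
  {"dp":[0.0417,-0.0018,0],"dr":[0,0,0]},
  {"dp":[0.0497,0.0011,0],"dr":[0,0,0]},
  {"dp":[0.0573,0.0051,0],"dr":[0,0,0]},
  {"dp":[0.0642,0.0099,0],"dr":[0,0,0]},
  {"dp":[0.0705,0.0157,0],"dr":[0,0,0]},
  {"dp":[0.076,0.0222,0],"dr":[0,0,0]},
  {"dp":[0.0805,0.0294,0],"dr":[0,0,0]},
  {"dp":[0.0841,0.0371,0],"dr":[0,0,0]},
])

```text
time_s: 15.85
tool_pos: [514.7, -39.5, 156.1]
tcp_rot: [0.0, -0.707, 0.707, -0.0]
force: [0.9, 3.8, 9.7]
finger_gap: 0.296
```

send_rows([
  {"dp":[0.0025,0.0081,0],"dr":[0,0,0]},
  {"dp":[0.004,0.0165,0],"dr":[0,0,0]},
  {"dp":[0.0044,0.025,0],"dr":[0,0,0]},
  {"dp":[0.0036,0.0334,0],"dr":[0,0,0]},
  {"dp":[0.0018,0.0417,0],"dr":[0,0,0]},
  {"dp":[-0.0011,0.0497,0],"dr":[0,0,0]},
  {"dp":[-0.0051,0.0573,0],"dr":[0,0,0]},
  {"dp":[-0.0099,0.0642,0],"dr":[0,0,0]},
  {"dp":[-0.0157,0.0705,0],"dr":[0,0,0]},
  {"dp":[-0.0222,0.076,0],"dr":[0,0,0]},
  {"dp":[-0.0294,0.0805,0],"dr":[0,0,0]},
  {"dp":[-0.0371,0.0841,0],"dr":[0,0,0]},
])

```text
time_s: 17.05
tool_pos: [433.7, -1.9, 156.3]
tcp_rot: [0.003, -0.707, 0.707, -0.002]
force: [12.5, 2.9, -1.8]
finger_gap: 0.297
```

send_rows([
  {"dp":[-0.0081,0.0025,0],"dr":[0,0,0]},
  {"dp":[-0.0165,0.004,0],"dr":[0,0,0]},
  {"dp":[-0.025,0.0044,0],"dr":[0,0,0]},
  {"dp":[-0.0334,0.0036,0],"dr":[0,0,0]},
  {"dp":[-0.0417,0.0018,0],"dr":[0,0,0]},
  {"dp":[-0.0497,-0.0011,0],"dr":[0,0,0]},
  {"dp":[-0.0573,-0.0051,0],"dr":[0,0,0]},
  {"dp":[-0.0642,-0.0099,0],"dr":[0,0,0]},
  {"dp":[-0.0705,-0.0157,0],"dr":[0,0,0]},
  {"dp":[-0.076,-0.0222,0],"dr":[0,0,0]},
  {"dp":[-0.0805,-0.0294,0],"dr":[0,0,0]},
  {"dp":[-0.0841,-0.0371,0],"dr":[0,0,0]},
])

```text
time_s: 18.25
tool_pos: [467.3, 81.5, 156.1]
tcp_rot: [0.001, 0.707, -0.707, -0.0]
force: [-2.6, -0.9, 11.6]
finger_gap: 0.292
```

send_rows([
  {"dp":[0,0,0],"dr":[0,0,0]},
  {"dp":[0,0,0],"dr":[0,0,0]},
  {"dp":[0,0,0],"dr":[0,0,0]},
])

```text
time_s: 18.55
tool_pos: [468.0, 81.7, 156.1]
tcp_rot: [-0.0, 0.707, -0.707, 0.0]
force: [1.5, 1.9, 9.3]
finger_gap: 0.295
```

send_rows([
  {"dp":[0,0,0],"dr":[0,0,0]},
  {"dp":[0,0,0],"dr":[0,0,0]},
  {"dp":[0,0,0],"dr":[0,0,0]},
  {"dp":[0,0,0],"dr":[0,0,0]},
  {"dp":[0,0,0],"dr":[0,0,0]},
  {"dp":[0,0,0],"dr":[0,0,0]},
], hand=0.06)

```text
time_s: 19.15
tool_pos: [468.0, 81.7, 155.2]
tcp_rot: [-0.0, -0.707, 0.707, 0.0]
force: [0.1, -0.3, -0.2]
finger_gap: 0.706
```

```bash
python3 - <<'E'
from h import *
s=robot.sense();print(s['time_s'],s['tool_pos'],s['tcp_rot'],s['force'],s['finger_gap']*85.4)
cv2.imwrite('pics/w6.png',robot.camera('wrist')[:,:,::-1])
E
```

```text
19.15 [467.95179758  81.73969173 155.16915882] [-1.62602638e-04 -7.07096878e-01  7.07116645e-01  1.70281487e-04] [ 0.05671293 -0.33023995 -0.2120375 ] 60.291258774287876
```

View pics/w6.png

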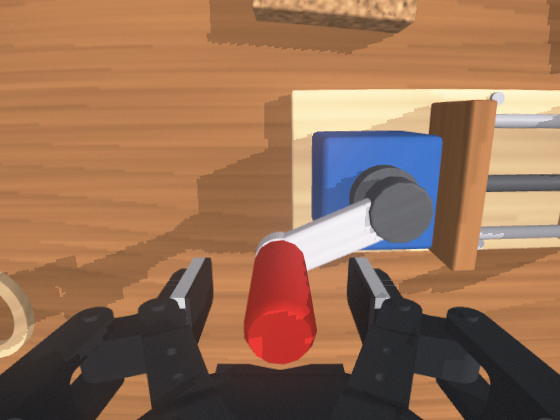

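The knob is released: the jaws are clear on both sides, and it stands at (280,300) as before. I'll lift straight up, back off, and compare the top view with the start.

send_rows([
  {"dp":[0,0,-0.01],"dr":[0,0,0]},
  {"dp":[0,0,-0.03],"dr":[0,0,0]},
  {"dp":[0,0,-0.055],"dr":[0,0,0]},
  {"dp":[0,0,-0.08],"dr":[0,0,0]},
  {"dp":[0,0,-0.1],"dr":[0,0,0]},
  {"dp":[0,0,-0.11],"dr":[0,0,0]},
  {"dp":[0,0,-0.11],"dr":[0,0,0]},
])

```text
time_s: 19.9
tool_pos: [468.9, 81.7, 267.0]
tcp_rot: [-0.001, 0.707, -0.707, 0.001]
force: [0.1, 0.4, -0.2]
finger_gap: 0.702
```

send_rows([
  {"dp":[0.02,0.01,0],"dr":[0,0,0]},
  {"dp":[0.05,0.025,0],"dr":[0,0,0]},
  {"dp":[0.09,0.045,0],"dr":[0,0,0]},
  {"dp":[0.13,0.065,0],"dr":[0,0,0]},
  {"dp":[0.17,0.085,0],"dr":[0,0,0]},
  {"dp":[0.21,0.1,0],"dr":[0,0,0]},
  {"dp":[0.25,0.115,0],"dr":[0,0,0]},
  {"dp":[0.29,0.125,0],"dr":[0,0,0]},
  {"dp":[0.33,0.13,0],"dr":[0,0,0]},
  {"dp":[0.36,0.13,0],"dr":[0,0,0]},
  {"dp":[0.375,0.13,0],"dr":[0,0,0]},
  {"dp":[0.38,0.13,0],"dr":[0,0,0]},
])

```text
time_s: 21.1
tool_pos: [337.7, -298.9, 264.2]
tcp_rot: [0.0, -0.706, 0.708, 0.001]
force: [-0.2, 0.6, -0.1]
finger_gap: 0.703
```

send_rows([
  {"dp":[0.02,0.01,0],"dr":[0,0,0]},
  {"dp":[0.05,0.025,0],"dr":[0,0,0]},
  {"dp":[0.09,0.045,0],"dr":[0,0,0]},
  {"dp":[0.13,0.065,0],"dr":[0,0,0]},
  {"dp":[0.17,0.085,0],"dr":[0,0,0]},
  {"dp":[0.2,0.1,0],"dr":[0,0,0]},
  {"dp":[0.22,0.11,0],"dr":[0,0,0]},
  {"dp":[0.23,0.115,0],"dr":[0,0,0]},
  {"dp":[0.23,0.115,0],"dr":[0,0,0]},
  {"dp":[0.23,0.115,0],"dr":[0,0,0]},
])

```text
time_s: 22.1
tool_pos: [224.1, -526.7, 265.1]
tcp_rot: [-0.001, 0.707, -0.707, -0.0]
force: [0.2, -0.1, -0.4]
finger_gap: 0.707
```

```bash
python3 - <<'E'
from h import *
s=robot.sense();print(s['time_s'],s['tool_pos'],s['qd'].round(3),s['force'])
im=robot.camera('top')[:,:,::-1];cv2.imwrite('pics/top1.png',im)
a=cv2.imread('pics/top0.png')
z=lambda i:cv2.resize(i[195:275,220:395],None,fx=4.5,fy=3.6,interpolation=cv2.INTER_CUBIC)
cv2.imwrite('pics/cmp.png',np.vstack([z(a),z(im)]))
T=robot.camera_info('top')
p=proj(T,[(491.3,-200,122),(491.3-.69,-230,122)]);print('30mm in px',p[1]-p[0])
E
```

```text
22.1 [ 224.09834611 -526.74333554  265.09641955] [ 0.009 -0.01   0.004 -0.001  0.001 -0.004] [ 0.18024003 -0.10044521 -0.4171217 ]
30mm in px [11.40872587  0.03687753]
```

View pics/top1.png

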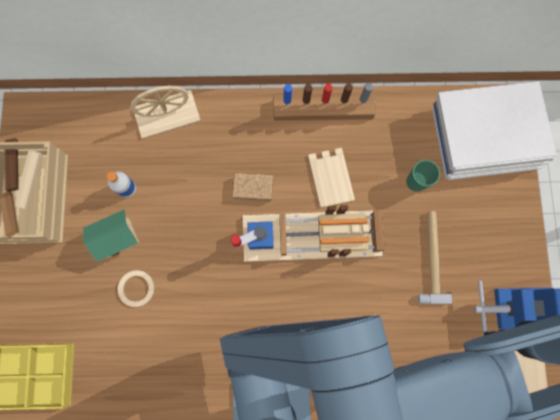

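View pics/cmp.png

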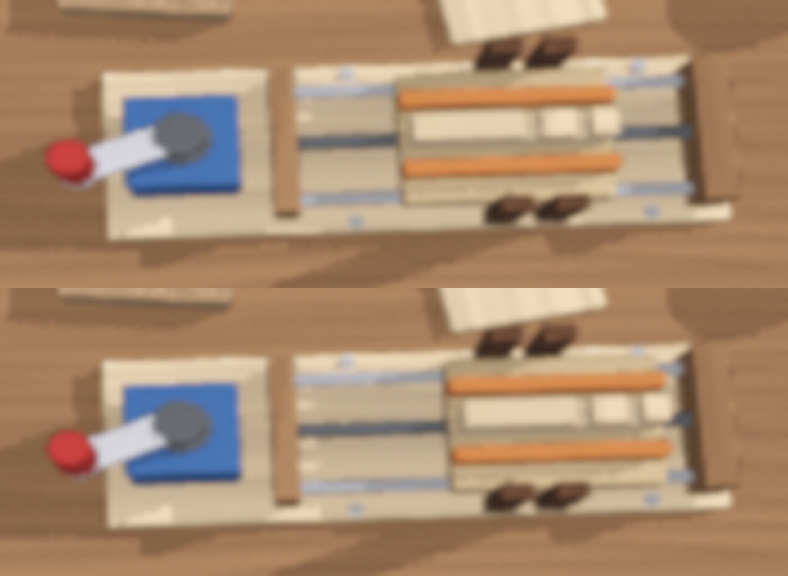

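The crank arm and knob are back at (236,239). The carriage board moved about 50/4.5 = 11.1 px, where 30 mm should be 11.4 px. No bystander appears to have moved, so I'm handing in.

```bash
python3 - <<'E'
from cell import robot
print(robot.sense()['qd'].round(4)); print(robot.sign_off())
E
```

```text
[ 0.0022 -0.0078 -0.0019 -0.0017 -0.0018 -0.0006]
the job is handed in; nothing more can be done
None
```

I gripped the red knob and wound the crank three full turns clockwise in quarter-turn moves. I then let go, lifted clear, backed the arm off to the side and handed in the job at about 22 s. Sign-off gives no verdict.

- **Crank and carriage:** In the last top view the crank points exactly where it began. The carriage has moved about 11.1 px, against the 11.4 px expected for 30 mm. That reading is only good to about 1 mm, so it agrees with three turns but doesn't prove the 29–31 mm limit by itself. The grip held through every turn, and the wrist pictures at each full turn matched the starting one.
- **Forces and contact:** The measured force stayed under about 15 N at the end of every move. After release it read about zero, with the arm still and touching nothing.
- **Bystanders:** None appears to have moved in the top view.

No check failed. The early estimates of the knob and crank axis from different views differed by 1–2 mm, apart from one rough reading of the knob's base that was about 5 mm off and that I didn't use. The loose fit of the grip took up the difference.

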